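# Thumb plane back to its labelled bay

## Task

Put the short thumb plane, which lies loose on the luthier's bench, back into its own bay of the tool rack: the bay whose label shows a plane. Set it down rather than dropping it, and leave it lying upright and flat on the bay floor, lengthwise in the bay (either end may point forward), let go. Leave the longer plane and the single spool clamp standing among these things where they are: both are still in use.

Things in the scene. Friction and masses are not known exactly. Their poses are not given: they have to be found in the camera images.
- thumb_plane: Tool to put away: dark-wood hand plane on a brass sole, standing on the bench among other things. 76 mm long (x), 34 wide (y, straight sides), body 42 high, +x end rounded; steel iron and pale wedge, 22 wide, stick up from the middle to 58. About 0.2 kg. Origin: centre of underside, z up. Grasp from above across the width at mid-length, about 32 mm above the sole.
- plane_bay: Its bay, one of three equal fixed pale-wood bays 95 mm apart; their order varies. Label: white card on the wide +x rim with a dark bar, one end round, thin pale slit (others: dumb-bell, disc). Open pocket 104 mm (x, towards label) by 62 (y), grey floor, walls 8 high. Origin: pocket middle at the bay's underside, 12 above the bench; floor 6 above origin, wall tops 14. z up.
- long_plane: A bystander to leave alone: a plane of the same make, width and height but 118 mm long, standing on its sole on the bench. Origin: centre of the underside; x along its length, z up.
- spool_clamp: A bystander to leave alone: a spool clamp standing upright on the bench, two pale wooden discs of 44 mm diameter on a steel screw, 71 mm high. Origin: centre of the underside; z up.
There are look-alikes about, which are no part of the job. Leave any orange, purple or red look-alike of the thumb_plane alone.

How it is judged:
By the outcome, as a careful person would: the job done as asked, in the order asked, and still so for the second after the job is handed in, with the robot touching nothing.
It also fails if it takes over 32 s, if anything falls off the work surface, if the arm or the gripper's body presses on something with over 40 N, if the wrist force passes 120 N, or if a joint passes its speed limit or range.

## Robot

A 6-joint arm with a two-finger parallel gripper is mounted at the origin on the work surface. World frame = base frame: x ahead of the robot, y to its left, z up, the work surface at z = 0. Lengths are in m, angles in rad, forces in N, time in s.
With the tool pointing down it reaches from about 0.375 to 0.9 m from the base axis. Payload 3.1 kg.
Tool frame: the origin (TCP) lies at the very end of the fingers, on their centre line; the grasp point (between the pads) lies 19 mm behind it (manip.hold_point_z is the distance from the TCP to the grasp point, in m); y points along the fingers, z is the direction in which the jaws open and shut, and the axes are right-handed (so a half turn about y gives the same grasp; the last joint's range is limited). The gripper opens to 85 mm and grips with 20 to 120 N. Pads are 22 mm wide; open, the fingers measure 114 mm over their backs; the gripper's body (76 mm by 85 mm) begins 54 mm behind the grasp point. The pads swing forward as they close: fully open they stand 13 mm farther back than shut.
Start: joints at [1.036, 0.527, 1.433, -0, 1.181, -0.178], TCP at [0.218, 0.586, 0.198] pointing down, gripper open.
Joint ranges: [-3.08, 3.08], [-0.75, 2.2], [0.22, 2.44], [-1.43, 4.57], [0, 2.65], [-2.85, 2.85]. Speed limits (rad/s): [2.79, 2.79, 3.14, 3.14, 3.14, 3.14].

## Interface

Orientations are given as a unit quaternion [x, y, z, w].
In Python, from station import manip, eyes, workorder gives the robot as it stands. The module is installed in compiled form; this text tells all that it offers.
- The arm moves only by the shell command python3 -m jog 'ROWS' [OPENING] [FORCE]. ROWS is JSON, a list of rows, each a list of 2 entries, a list of its own where there are three numbers: the shift along the tool's x, y, z in cm, then the turn about the tool's y in rad. A call has 1 to 20 rows; each row is the pose to reach, as a shift and turn from the pose commanded when the call began, along the tool's axes at that moment; what a row does not reach only later rows make up. A row lasts 1/12 s, in which the tool goes at most 41.7 mm and 7.16 degrees, less where a joint would pass 70% of its speed; a pose out of reach is approached as far as the arm can. A call with a gripper value outside its range is refused whole. OPENING is the finger opening in cm, from 0 to 8.54, set as the call begins (- or left out, the last holds). The fingers move at their own pace and stop on an object; FORCE is the grip in N (left out, the last holds). Time passes only in rows, so rows that repeat a pose let the fingers close. It gives the time, the measured TCP pose, the force and the opening at its end, in the units of the state.
- manip.sense(): the state, without advancing time (a new reading comes with each control period).
- eyes.snapshot(name): name is "side" or "top"; returns a dict with "frame" (480x640x3 uint8, red, green, blue), "vfov" (degrees; the focal length in pixels is half the picture's height over the tangent of half this angle, whatever the lens; pixels are square), "cx", "cy" (the principal point, pixels), "rvec" (rotation vector, rad) and "tvec" (3), from world to camera coordinates, as OpenCV has them. Camera axes: x right, y down, z forward; pixel columns grow to the right and rows downward; lengths in m; the calibration is good to about 2 mm. A picture is of the moment at which its call begins. There is no depth.
- workorder.sign_off(): hands the job in, once; it reports no verdict.
The state is a dict: "t": time; "q": joint angles; "qd": joint speeds; "tau": joint torques, N m; "tcp_pos": TCP position; "tool_rot": TCP orientation; "force": force on the tool from outside, world axes, zero at the start; "ft_torque": the same for the moment, N m; "finger_gap": opening from 0.0 (shut) to 1.0 (fully open).
Only numpy, scipy, OpenCV 4.12 (cv2) and the standard library are available. Lean on these libraries where they do the work, as an engineer would, in place of code of your own. Each camera call takes 0.05 s, during which the arm holds its last target. There are 200 camera calls.

## Working session

There is one attempt and no reset: what is moved stays moved. The work goes in short steps, Python scripts to look and compute and a shell command to move; the robot and the scene stay as the last step left them, time stands still between calls to the robot, and variables do not carry over. Pictures are saved under pics/ and viewed, about 8 in all and at most 12, crops included, and the job is handed in when it is done.

```bash
mkdir -p pics
cat > h.py <<'E'
import numpy as np, cv2
from station import manip, eyes, workorder
from scipy.spatial.transform import Rotation as R
def snap(n,f):
    s=eyes.snapshot(n); cv2.imwrite(f'pics/{f}.png',s['frame'][:,:,::-1]); 
    np.savez(f'pics/{f}.npz',**s); return s
def K(s):
    f=240/np.tan(np.radians(float(s['vfov']))/2); return np.array([[f,0,s['cx']],[0,f,s['cy']],[0,0,1]],float)
def ray(s,px,z):
    Rm=cv2.Rodrigues(np.array(s['rvec'],float))[0]; t=np.array(s['tvec'],float).ravel()
    o=-Rm.T@t; p=np.atleast_2d(px).astype(float)
    d=(np.linalg.inv(K(s))@np.c_[p,np.ones(len(p))].T).T@Rm
    return o+d*((z-o[2])/d[:,2])[:,None]
def proj(s,P):
    return cv2.projectPoints(np.atleast_2d(P).astype(float),np.array(s['rvec'],float),np.array(s['tvec'],float),K(s),None)[0][:,0]
E
python3 - <<'E'
from h import *
for n in('top','side'):
    s=snap(n,n+'0'); Rm=cv2.Rodrigues(np.array(s['rvec'],float))[0]; print(n,s['vfov'],s['cx'],s['cy'],-Rm.T@np.ravel(s['tvec']),Rm[2])
st=manip.sense(); print(st['t'],st['tcp_pos'],R.from_quat(st['tool_rot']).as_matrix().round(3),manip.hold_point_z,st['finger_gap'])
E
```

```text
top 54.88622757360382 323.0862239253187 246.31507750802882 [ 0.41091483 -0.13306808  0.98715674] [ 0.04140061  0.02449781 -0.99884225]
side 42.63670517278723 313.85732556229004 233.30054299552384 [ 0.20064429 -1.11974625  1.02438002] [ 0.18321157  0.6980469  -0.69221676]
0.1 [0.21728566 0.58524376 0.19681806] [[ 0.937 -0.001  0.348]
 [-0.348 -0.002  0.937]
 [-0.    -1.    -0.002]] 0.0187 0.9976986308971606
```

View pics/top0.png

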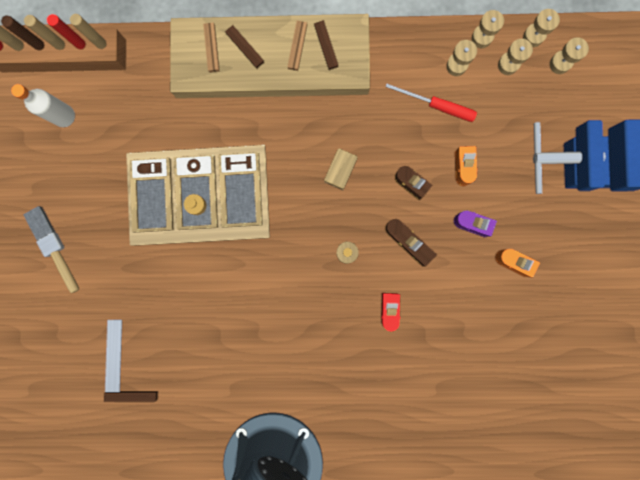

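View pics/side0.png

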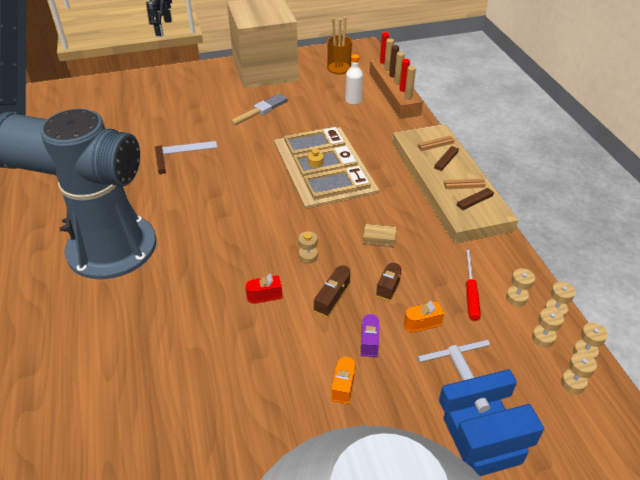

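Top view: the brown thumb plane is at (413,182), the long plane at (411,242), the clamp at (347,252) and a wood block at (340,169). The plane label is on the left bay, at (150,168), with its floor at (151,203). Side view agrees on all of these. Next I'll measure the plane and the bay.

Run:
```python
from h import *
s=np.load('pics/top0.npz'); im=s['frame']; hsv=cv2.cvtColor(im,cv2.COLOR_RGB2HSV); g=hsv[...,2]
print(hsv[182,405],hsv[175,405],hsv[160,440],hsv[210,151])
def show(name,m,box,z):
    x0,y0,x1,y1=box; M=np.zeros_like(m); M[y0:y1,x0:x1]=m[y0:y1,x0:x1]
    c=max(cv2.findContours(M.astype(np.uint8),0,2)[0],key=cv2.contourArea)
    w=ray(s,cv2.convexHull(c)[:,0],z); r=cv2.minAreaRect((w[:,:2]*1000).astype(np.float32)); b=cv2.boxPoints(r)
    print(name,'ctr',np.round(r[0],1),'size',np.round(r[1],1)); print(b.round(1).tolist())
    for i in(0,1): e=b[i+1]-b[i]; print('  edge',np.linalg.norm(e).round(1),'yaw',np.degrees(np.arctan2(e[1],e[0])).round(1))
dark=(g<115)
show('thumb',dark,(385,155,440,208),.03)
show('long',dark,(380,212,445,272),.03)
grey=(hsv[...,1]<60)&(g<150)
show('bayL',grey,(128,176,174,240),.018)
show('bayR',grey,(218,170,266,236),.018)
big=cv2.resize(im[130:290,320:500],None,fx=4,fy=4,interpolation=cv2.INTER_CUBIC)[:600,:]
for k,(n,bx) in enumerate([('t',(385,155,440,208))]):
    x0,y0,x1,y1=bx; M=np.zeros(g.shape,np.uint8); M[y0:y1,x0:x1]=dark[y0:y1,x0:x1]
    c=cv2.findContours(M,0,2)[0]; cv2.drawContours(big,[((q-[320,130])*4+2) for q in c],-1,(0,255,0),1)
cv2.imwrite('pics/crop1.png',big[:,:,::-1])
```

```text
[ 12 133  92] [ 12 134  82] [ 14 137 170] [104  22 125]
thumb ctr [ 583.8 -294.3] size [74.8 41.7]
[[544.0, -310.0], [576.2999877929688, -336.3999938964844], [623.5999755859375, -278.6000061035156], [591.2999877929688, -252.1999969482422]]
  edge 41.7 yaw -39.3
  edge 74.8 yaw 50.7
long ctr [ 458.8 -287.2] size [118.3  38.5]
[[403.8999938964844, -316.3999938964844], [431.5, -343.1000061035156], [513.7999877929688, -258.1000061035156], [486.20001220703125, -231.3000030517578]]
  edge 38.5 yaw -44.0
  edge 118.3 yaw 46.0
bayL ctr [546.2 256.6] size [103.8  60.2]
[[493.0, 284.20001220703125], [495.79998779296875, 224.10000610351562], [599.5, 229.0], [596.5999755859375, 289.1000061035156]]
  edge 60.2 yaw -87.3
  edge 103.8 yaw 2.7
bayR ctr [554.7  66. ] size [103.8  60.9]
[[501.3999938964844, 93.80000305175781], [504.3999938964844, 33.0], [608.0999755859375, 38.29999923706055], [605.0, 99.0999984741211]]
  edge 60.9 yaw -87.1
  edge 103.8 yaw 2.9
```

View pics/crop1.png

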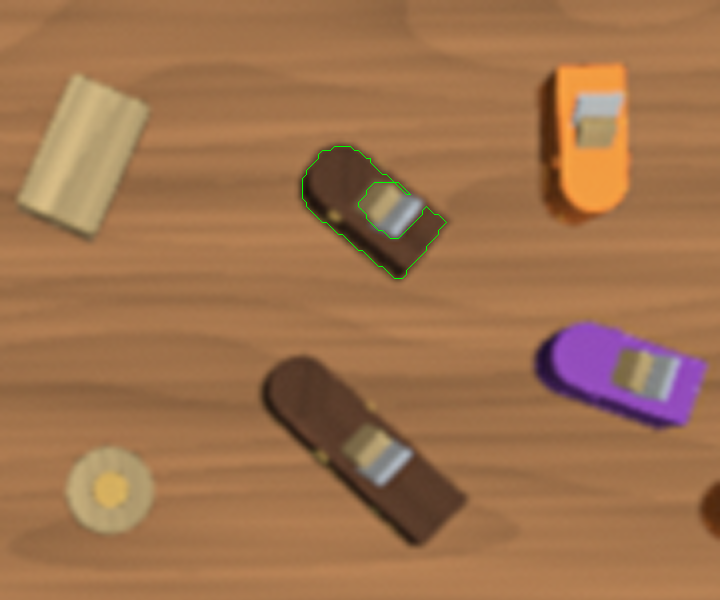

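Crop: the thumb plane's contour is clean, with the near side face visible. Its rounded end points up-left, its bar yaw is about 51°, and its centre corrects to about (585,-295) mm. The bay measures 104×60 as specified, centred at (546,257) with yaw 2.8°. I'll move above the plane.

```bash
python3 -m jog '[[[65,6.5,-69.5],1.9],[[65,6.5,-69.5],1.9],[[65,6.5,-69.5],1.9],[[65,6.5,-69.5],1.9],[[65,6.5,-69.5],1.9],[[65,6.5,-69.5],1.9],[[65,6.5,-69.5],1.9],[[65,6.5,-69.5],1.9],[[65,6.5,-69.5],1.9],[[65,6.5,-69.5],1.9],[[65,6.5,-69.5],1.9],[[65,6.5,-69.5],1.9],[[65,6.5,-69.5],1.9],[[65,6.5,-69.5],1.9],[[65,6.5,-69.5],1.9],[[65,6.5,-69.5],1.9],[[65,6.5,-69.5],1.9],[[65,6.5,-69.5],1.9],[[65,6.5,-69.5],1.9],[[65,6.5,-69.5],1.9]]' 6.5 30
cat >> h.py <<'E'
def to(P,jawdeg):
    st=manip.sense(); M=R.from_quat(st['tool_rot']).as_matrix(); y=np.degrees(np.arctan2(M[1,2],M[0,2]))
    d=(np.array(P)-st['tcp_pos'])@M*100; th=-np.radians((jawdeg-y+180)%360-180)
    print('t',st['t'],'tcp',np.round(st['tcp_pos'],4),'jaw',y.round(1),'tilt',M[:,1].round(3),'shift cm',d.round(2),'turn',th.round(3),'q',np.round(st['q'],2),'F',np.round(st['force'],1))
E
python3 - <<'E'
from h import *
to((.585,-.2955,.12),-39.3)
s=np.load('pics/side0.npz'); c,w=np.cos(np.radians(50.7)),np.sin(np.radians(50.7)); ax=np.array([c,w,0]); n=np.array([-w,c,0]);C=np.array([.585,-.2955,0])
im=s['frame']; m=(im.max(2)<115); M=np.zeros(m.shape,np.uint8); M[255:305,370:408]=m[255:305,370:408]
cc=max(cv2.findContours(M,0,2)[0],key=cv2.contourArea); print('mask bbox',cv2.boundingRect(cc))
P=[C+a*.038*ax+b*.017*n+[0,0,z] for a in(-1,1) for b in(-1,1) for z in(0,.042)]
p=proj(s,P); print('pred rear',p[:4].round(1).tolist(),'front corners',p[4:].round(1).tolist())
big=im[250:310,350:430].copy(); big=cv2.resize(big,None,fx=8,fy=8)
for q in p: cv2.circle(big,tuple(int(v) for v in ((q-[350,250])*8+4)),4,(0,255,0),1)
cv2.imwrite('pics/side_c.png',big[:,:,::-1])
E
```

```text
t: 1.77
tcp_pos: [0.5385, -0.1832, 0.1404]
tool_rot: [-0.303, 0.639, -0.639, 0.303]
force: [0.1, 0.3, 1.4]
finger_gap: 0.76
t 1.7667 tcp [ 0.5385 -0.1832  0.1404] jaw -39.3 tilt [-0.001  0.001 -1.   ] shift cm [ 5.75  2.03 10.71] turn 0.0 q [-0.52  0.53  1.63  0.    0.98  0.16] F [0.1 0.3 1.4]
mask bbox (376, 263, 25, 36)
pred rear [[389.8, 301.6], [391.4, 288.7], [375.0, 296.7], [376.2, 283.8]] front corners [[401.0, 277.5], [402.7, 264.6], [386.6, 273.0], [388.0, 260.1]]
```

View pics/side_c.png

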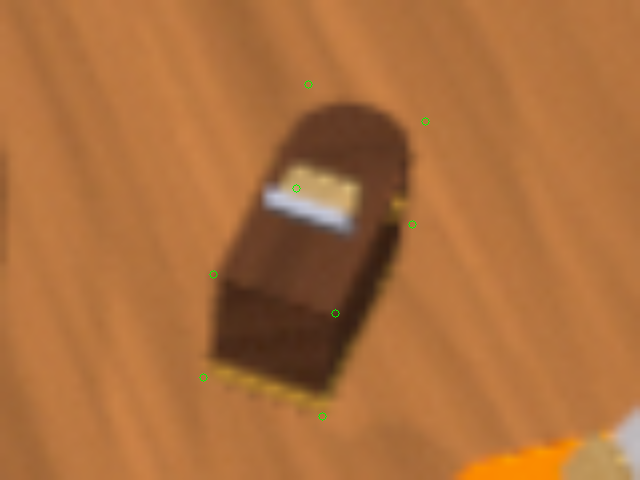

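Side crop: the predicted corners sit within about 1 px (2 mm) of the imaged plane, so the position is confirmed. I'll align, descend and close.

```bash
python3 -m jog '[[[3,1,5.4],0],[[5.7,2,10.6],0],[[5.7,3,10.6],0],[[5.7,4,10.6],0],[[5.7,6,10.6],0],[[5.7,8,10.6],0],[[5.7,9,10.6],0],[[5.7,9,10.6],0]]'
python3 -c "
from h import *
snap('side','a1'); to((.5855,-.295,.013),-39.3)
im=np.load('pics/a1.npz')['frame'][190:340,300:500]; cv2.imwrite('pics/a1c.png',cv2.resize(im,None,fx=4,fy=4)[:,:,::-1])"
```

```text
t: 2.43
tcp_pos: [0.5822, -0.2906, 0.0477]
tool_rot: [-0.304, 0.641, -0.637, 0.302]
force: [-0.4, -0.1, -0.6]
finger_gap: 0.762
t 2.4833 tcp [ 0.5834 -0.2913  0.0494] jaw -39.2 tilt [-0.003  0.002 -1.   ] shift cm [0.15 3.64 0.41] turn 0.001 q [-0.63  0.75  1.47 -0.    0.93  0.05] F [-0.3 -0.8  0.5]
```

View pics/a1c.png

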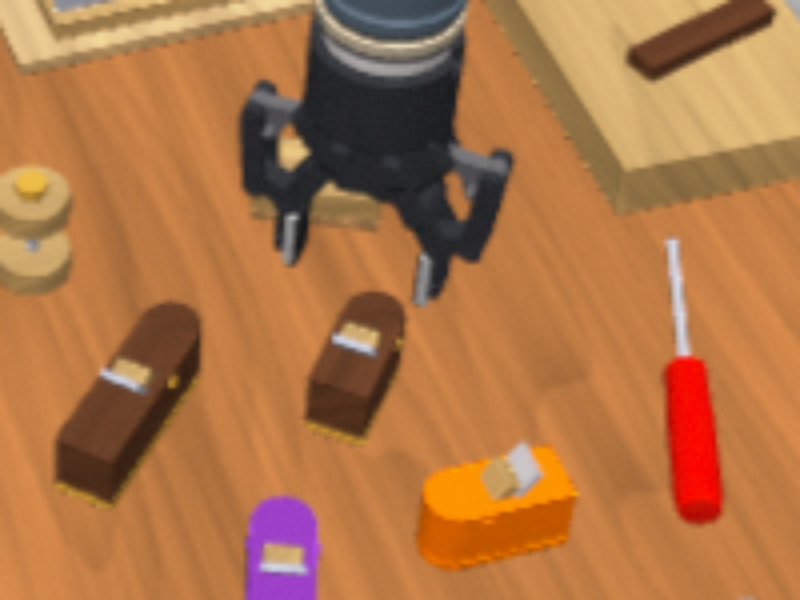

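```bash
python3 -c "
from h import *
s=np.load('pics/a1.npz')
for P in [(.5834,-.2913,.0494),(.5834,-.2913,.0595),(.585,-.2955,.058)]: print(((proj(s,P)[0]-[300,190])*4).round(0))
M=np.array([-.775,.632,0])
for z in(.055,.06): print(ray(s,[[300+290/4,190+262/4],[300+420/4,190+302/4]],z).round(3))
print(manip.sense()['tcp_pos'],manip.sense()['t'])
s=snap('top','a1t'); im=s['frame'][90:270,320:520]; print((proj(s,(.5834,-.2913,.0494))[0]-[320,90])*4)
cv2.imwrite('pics/a1tc.png',cv2.resize(im[:150],None,fx=4,fy=4)[:,:,::-1])"
```

```text
[354. 322.]
[356. 309.]
[361. 316.]
[[ 0.563 -0.245  0.055]
 [ 0.62  -0.292  0.055]]
[[ 0.561 -0.249  0.06 ]
 [ 0.618 -0.296  0.06 ]]
[ 0.58337649 -0.29130094  0.04940846] 2.4833
[366.17393245 358.97626729]
```

View pics/a1tc.png

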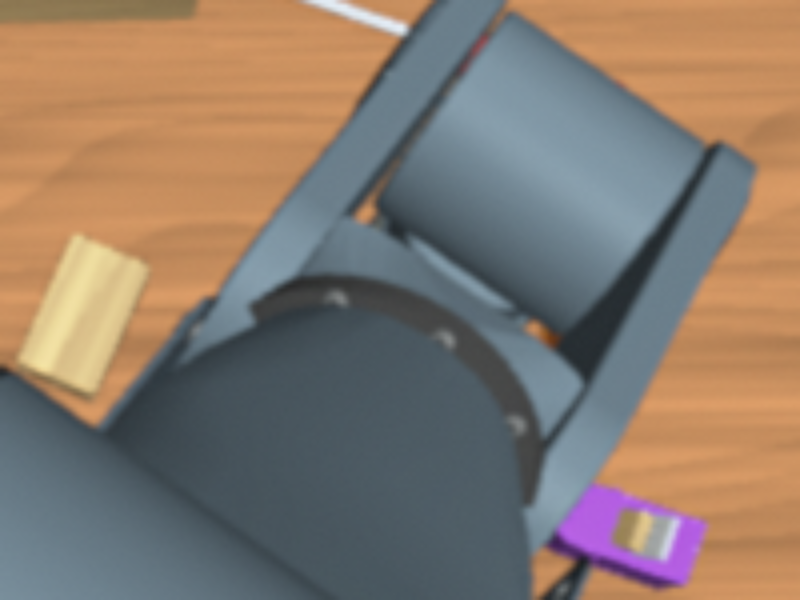

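```bash
python3 -c "
from h import *
s=snap('side','a2'); im=s['frame'][190:340,300:500]; print(manip.sense()['tcp_pos'],manip.sense()['t'])
o=np.load('pics/a1.npz')['frame'][190:340,300:500]; print('diff',np.abs(im.astype(int)-o).sum(2).max())
big=cv2.resize(im,None,fx=4,fy=4)
for z in(.05,.06,.08):
  for k in(-.0325,.0325): cv2.circle(big,tuple(int(v) for v in (proj(s,np.array([.5834,-.2913,z])+k*np.array([.774,-.633,0]))[0]-[300,190])*4),3,(0,255,0),1)
cv2.imwrite('pics/a2c.png',big[:,:,::-1])"
```

```text
[ 0.58509288 -0.29245071  0.05169229] 2.5833
diff 383
```

View pics/a2c.png

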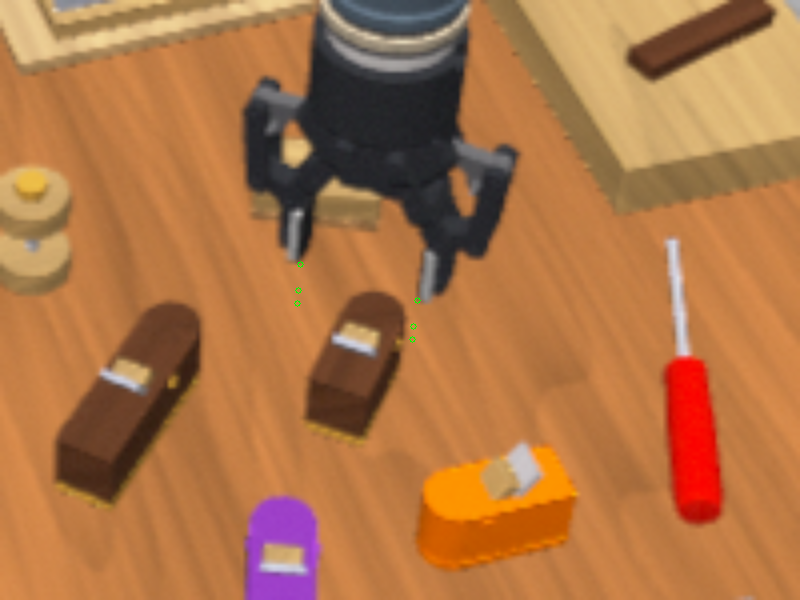

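Side pictures: the pads at crop (292,258) and (425,298) look about 2 cm higher than the reported TCP and pad swing-back predict. Before closing I'll descend in small steps and check against the plane.

```bash
python3 -m jog '[[[0,0.3,0],0],[[0,0.8,0],0],[[0,1.3,0],0],[[0,1.5,0],0],[[0,1.5,0],0],[[0,1.5,0],0]]'
python3 -c "
from h import *
to((.5855,-.295,.013),-39.3); s=snap('side','a3'); im=s['frame'][190:340,300:500]; T=np.array(manip.sense()['tcp_pos'])
big=cv2.resize(im,None,fx=4,fy=4)
for z in(0,.01,.03):
  for k in(-.0325,.0325): cv2.circle(big,tuple(int(v) for v in (proj(s,T+[0,0,z]+k*np.array([.774,-.633,0]))[0]-[300,190])*4),3,(0,255,0),1)
cv2.imwrite('pics/a3c.png',big[:,:,::-1])"
```

```text
t: 3.08
tcp_pos: [0.5844, -0.2923, 0.0357]
tool_rot: [-0.303, 0.639, -0.639, 0.303]
force: [-0.4, 0.4, -0.3]
finger_gap: 0.763
t 3.0833 tcp [ 0.5844 -0.2923  0.0357] jaw -39.2 tilt [-0.  0. -1.] shift cm [0.14 2.27 0.26] turn 0.001 q [-0.63  0.77  1.47 -0.    0.9   0.05] F [-0.4  0.4 -0.3]
```

View pics/a3c.png

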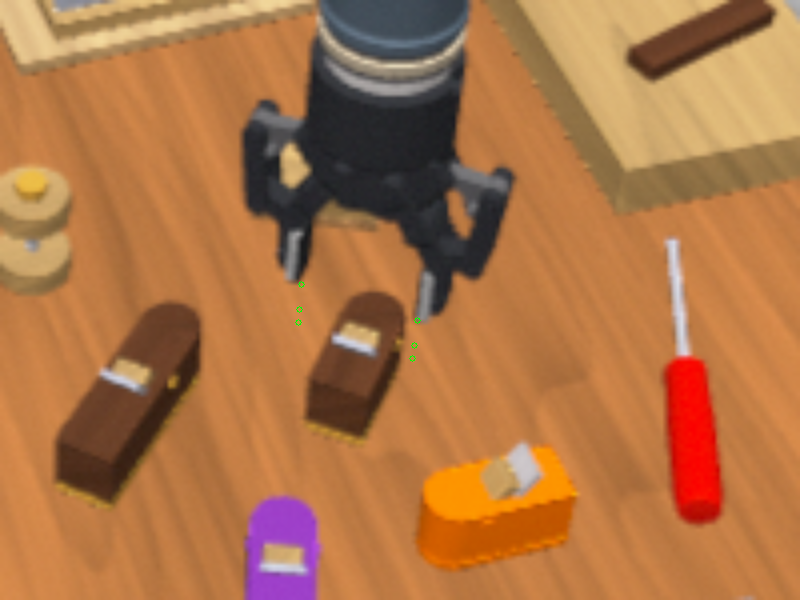

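The side view still shows the tips higher than I predicted, at crop (292,278) and (422,320). To settle it, I'll rise clear, shut the fingers so the tip should coincide with the TCP, and compare.

```bash
python3 -m jog '[[[0,-1.5,0],0],[[0,-3,0],0],[[0,-4.5,0],0],[[0,-5,0],0],[[0,-5,0],0],[[0,-5,0],0],[[0,-5,0],0],[[0,-5,0],0],[[0,-5,0],0],[[0,-5,0],0]]' 0 20
python3 -c "
from h import *
s=snap('side','a4'); im=s['frame'][190:340,300:500]; T=np.array(manip.sense()['tcp_pos']);print(T)
big=cv2.resize(im,None,fx=4,fy=4)
for z in(0,.02,.073):
  p=(proj(s,T+[0,0,z])[0]-[300,190])*4;print(p);cv2.circle(big,tuple(int(v) for v in p),3,(0,255,0),1)
cv2.imwrite('pics/a4c.png',big[:,:,::-1])"
```

```text
t: 3.97
tcp_pos: [0.5842, -0.2921, 0.0852]
tool_rot: [-0.303, 0.639, -0.638, 0.303]
force: [-0.1, -0.7, -0.3]
finger_gap: 0.0
[ 0.58424173 -0.29220543  0.08531109]
[361.51414679 276.70766281]
[364.53600974 250.17500091]
[372.86833302 177.01525799]
```

View pics/a4c.png

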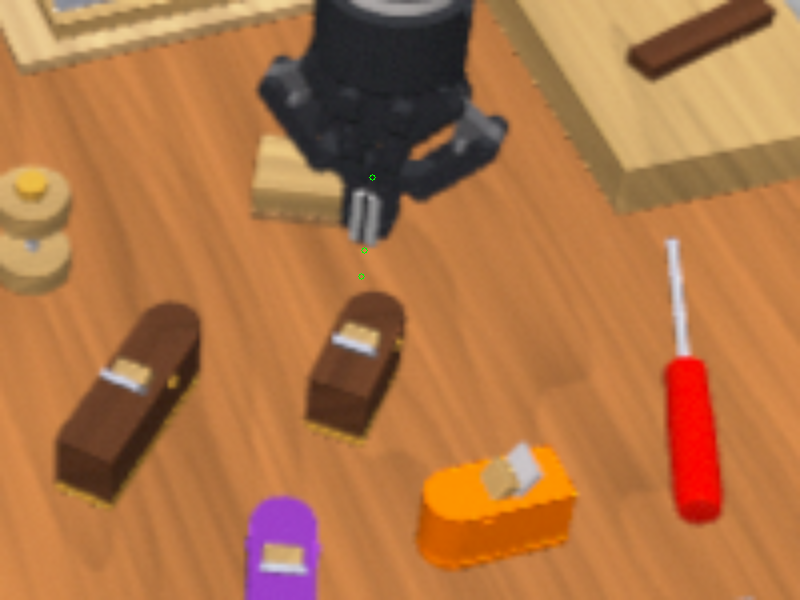

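Picture: the shut tips are at crop (363,243), while the reported TCP projects to (361,277). That is about 25 mm off along the camera's viewing direction. I'll check numerically whether the cameras agree with the robot base.

```bash
python3 -c "
from h import *
s=np.load('pics/top0.npz'); d=np.load('pics/side0.npz')
print('base proj top',proj(s,[(0,0,0),(0,0,.02)]).round(1).tolist(),' side',proj(d,[(0,0,0),(0,0,.02)]).round(1).tolist())
im=s['frame'];
h=cv2.cvtColor(im,cv2.COLOR_RGB2HSV); m=((h[...,0]>85)&(h[...,0]<125)|(h[...,2]<60)).astype(np.uint8); m[:405]=0; m[:,:200]=0; m[:,345:]=0
c=max(cv2.findContours(m,0,1)[0],key=cv2.contourArea)[:,0]; c=c[(c[:,1]<470)]; hull=cv2.convexHull(c)[:,0]; hull=hull[hull[:,1]<470]
for z in(0,.02):
  w=ray(s,hull,z)[:,:2]; A=np.c_[2*w,np.ones(len(w))]; q=np.linalg.lstsq(A,(w**2).sum(1),rcond=None)[0]; print('top base ctr',z,q[:2].round(4),np.sqrt(q[2]+q[:2]@q[:2]).round(4))
im=d['frame']; h=cv2.cvtColor(im,cv2.COLOR_RGB2HSV); m=((h[...,0]>85)&(h[...,0]<125)|(h[...,2]<60)).astype(np.uint8); m[:215]=0; m[:,180:]=0; m[290:]=0
c=max(cv2.findContours(m,0,1)[0],key=cv2.contourArea)[:,0]; print('side bbox',cv2.boundingRect(c))
k=c[(c[:,1]>250)]; 
for z in(0,.01):
  w=ray(d,k,z)[:,:2]; A=np.c_[2*w,np.ones(len(w))]; q=np.linalg.lstsq(A,(w**2).sum(1),rcond=None)[0]; print('side base ctr',z,q[:2].round(4),np.sqrt(q[2]+q[:2]@q[:2]).round(4))
"
```

```text
base proj top [[273.4, 461.4], [272.1, 465.5]]  side [[111.7, 245.8], [109.6, 239.8]]
top base ctr 0 [-0.0027  0.0015] 0.1033
top base ctr 0.02 [ 0.0057 -0.0013] 0.1012
side bbox (61, 215, 95, 64)
side base ctr 0 [-0.0008  0.0033] 0.1033
side base ctr 0.01 [ 0.0011 -0.0077] 0.1023
```

Both cameras put the base within about 3 mm of the origin, so the gripper really is offset from its reported pose, in height or along y. A gentle touch on bare bench beyond the plane will tell which.

```bash
python3 -m jog '[[[-3.5,0,2],0],[[-7,0,3.9],0],[[-7.6,1,4.2],0],[[-7.6,3,4.2],0],[[-7.6,5,4.2],0],[[-7.6,7,4.2],0],[[-7.6,7.6,4.2],0],[[-7.6,8,4.2],0],[[-7.6,8,4.2],0],[[-7.6,8,4.2],0]]'
python3 -c "
from h import *
T=manip.sense(); T0=np.array(T['tcp_pos']); s=snap('side','a5'); print(T0,T['force'],(proj(s,T0)[0]))
p=proj(s,T0)[0].astype(int); im=s['frame'][p[1]-90:p[1]+30,p[0]-60:p[0]+60]
big=cv2.resize(im,None,fx=5,fy=5)
cv2.circle(big,(300,450),3,(0,255,0),1); print(p)
cv2.imwrite('pics/a5c.png',big[:,:,::-1])"
```

```text
t: 4.85
tcp_pos: [0.6657, -0.2606, 0.0068]
tool_rot: [0.303, -0.638, 0.639, -0.303]
force: [-0.3, -0.2, 0.1]
finger_gap: 0.004
[ 0.6656994  -0.26061809  0.00678201] [-0.30161594 -0.19665765  0.14754677] [416.76765964 266.5490818 ]
[416 266]
```

```bash
python3 -m jog '[[[0,0.3,0],0],[[0,0.6,0],0],[[0,0.8,0],0],[[0,0.8,0],0]]'; python3 -m jog '[[[0,0.2,0],0],[[0,0.3,0],0],[[0,0.3,0],0]]'
```

```text
t: 5.23
tcp_pos: [0.6648, -0.2599, -0.0024]
tool_rot: [-0.303, 0.639, -0.639, 0.303]
force: [0.3, -0.1, 0.1]
finger_gap: 0.0
t: 5.48
tcp_pos: [0.6649, -0.26, -0.0054]
tool_rot: [-0.303, 0.639, -0.639, 0.303]
force: [0.3, -0.2, 0.0]
finger_gap: -0.002
```

No contact at a reading of −5 mm, so the true tip is higher than reported. I'll keep going down carefully.

```bash
python3 -m jog '[[[0,0.3,0],0],[[0,0.6,0],0],[[0,0.9,0],0],[[0,1,0],0],[[0,1,0],0]]'; python3 -m jog '[[[0,0.2,0],0],[[0,0.4,0],0],[[0,0.4,0],0],[[0,0.4,0],0]]'
```

```text
t: 5.9
tcp_pos: [0.6647, -0.2598, -0.0158]
tool_rot: [-0.303, 0.639, -0.639, 0.303]
force: [-0.1, -0.5, 1.1]
finger_gap: -0.0
t: 6.23
tcp_pos: [0.665, -0.26, -0.0192]
tool_rot: [-0.303, 0.639, -0.639, 0.303]
force: [0.4, -0.4, 0.3]
finger_gap: -0.004
```

```bash
python3 -m jog '[[[0,0.15,0],0],[[0,0.3,0],0],[[0,0.3,0],0]]'
```

```text
t: 6.48
tcp_pos: [0.6649, -0.26, -0.0224]
tool_rot: [-0.303, 0.639, -0.639, 0.303]
force: [-0.3, 0.2, -0.0]
finger_gap: 0.001
```

```bash
python3 -m jog '[[[0,0.15,0],0],[[0,0.3,0],0],[[0,0.3,0],0]]';  python3 -m jog '[[[0,0.1,0],0],[[0,0.2,0],0],[[0,0.2,0],0]]'
python3 -c "
from h import *
T=manip.sense(); T0=np.array(T['tcp_pos']); s=snap('side','a6'); print(T0,T['force'],(proj(s,T0)[0]),proj(s,[T0[0],T0[1],0])[0])
im=s['frame'][200:300,360:480]
cv2.imwrite('pics/a6c.png',cv2.resize(im,None,fx=6,fy=6)[:,:,::-1])"
```

```text
t: 6.73
tcp_pos: [0.6649, -0.2599, -0.0255]
tool_rot: [-0.303, 0.639, -0.639, 0.303]
force: [-0.4, 0.2, 1.2]
finger_gap: -0.002
t: 6.98
tcp_pos: [0.665, -0.26, -0.0273]
tool_rot: [-0.303, 0.639, -0.639, 0.303]
force: [0.0, 0.8, -0.5]
finger_gap: -0.003
[ 0.66497897 -0.26001103 -0.02732229] [ 0.01490814  0.78210305 -0.46383265] [414.7635079  276.57890104] [416.04478785 268.46924506]
```

View pics/a6c.png

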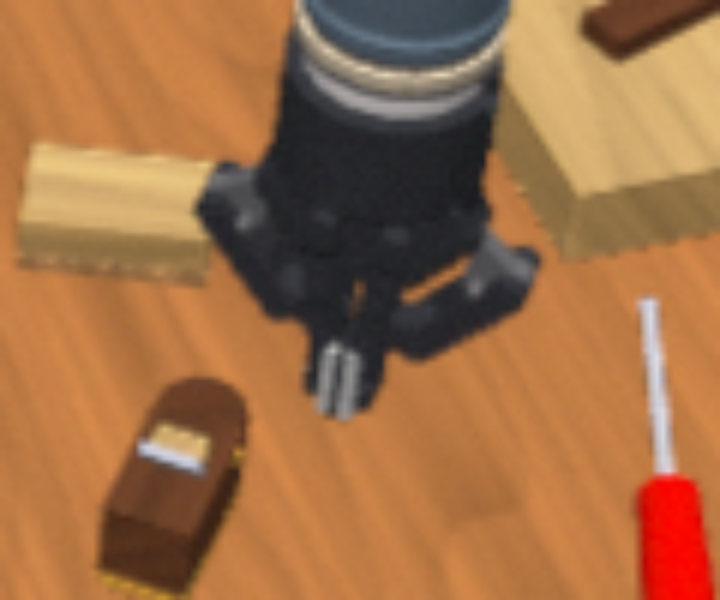

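Picture: the tip at (416,269) lines up with the reported x,y at about bench height, so x and y are right and the offset is in z only. Next I'll find contact exactly.

```bash
python3 -m jog '[[[0,0.1,0],0],[[0,0.2,0],0],[[0,0.3,0],0],[[0,0.3,0],0]]';  python3 -m jog '[[[0,0.1,0],0],[[0,0.2,0],0],[[0,0.2,0],0]]'
```

```text
t: 7.37
tcp_pos: [0.6649, -0.26, -0.0304]
tool_rot: [-0.303, 0.639, -0.639, 0.303]
force: [-0.5, -0.0, -0.3]
finger_gap: -0.001
t: 7.62
tcp_pos: [0.665, -0.26, -0.0323]
tool_rot: [-0.303, 0.639, -0.639, 0.303]
force: [-1.1, 0.5, -0.7]
finger_gap: -0.004
```

```bash
python3 -m jog '[[[0,0.1,0],0],[[0,0.2,0],0],[[0,0.2,0],0]]';  python3 -m jog '[[[0,0.1,0],0],[[0,0.2,0],0],[[0,0.2,0],0]]'
```

```text
t: 7.87
tcp_pos: [0.6653, -0.2601, -0.0334]
tool_rot: [0.303, -0.639, 0.639, -0.303]
force: [-0.9, 0.1, 3.4]
finger_gap: -0.003
t: 8.12
tcp_pos: [0.6653, -0.2602, -0.0335]
tool_rot: [0.303, -0.639, 0.639, -0.303]
force: [-3.6, 1.7, 11.2]
finger_gap: -0.002
```

Contact is at a reading of −33.3 mm, so true height = reading + 33 mm. I'll go back over the plane with the fingers open; the grasp height is reading −0.020.

```bash
python3 -m jog '[[[0,-2,0],0],[[0,-5,0],0],[[0,-8.5,0],0],[[2,-9,-1],0],[[5,-9,-2.5],0],[[7.7,-9,-3.9],0],[[7.7,-9,-3.9],0],[[7.7,-9,-3.9],0],[[7.7,-9,-3.9],0]]' 6.5 30
python3 -c "
from h import *
to((.5855,-.295,-.02),-39.3)"
```

```text
t: 8.87
tcp_pos: [0.5868, -0.2953, 0.054]
tool_rot: [0.303, -0.639, 0.639, -0.303]
force: [-0.4, 0.1, -0.4]
finger_gap: 0.762
t 8.8667 tcp [ 0.5868 -0.2953  0.054 ] jaw -39.3 tilt [ 0.001 -0.    -1.   ] shift cm [ 0.06  7.4  -0.13] turn 0.0 q [-0.64  0.74  1.46  0.    0.94  0.05] F [-0.4  0.1 -0.4]
```

```bash
python3 -m jog '[[[0,1,-0.1],0],[[0,2.5,-0.1],0],[[0,4,-0.1],0],[[0,5.5,-0.1],0],[[0,6.5,-0.1],0],[[0,7.2,-0.1],0],[[0,7.4,-0.1],0],[[0,7.4,-0.1],0]]'; python3 -m jog '[[[0,0,0],0],[[0,0,0],0],[[0,0,0],0],[[0,0,0],0],[[0,0,0],0],[[0,0,0],0]]' 2 40
python3 -c "
from h import *
to((.5855,-.295,-.02),-39.3);print(manip.sense()['finger_gap']*85.4); s=snap('side','g1'); im=s['frame'][190:340,300:500]
cv2.imwrite('pics/g1c.png',cv2.resize(im,None,fx=4,fy=4)[:,:,::-1])"
```

```text
t: 9.53
tcp_pos: [0.5855, -0.2939, -0.0209]
tool_rot: [-0.303, 0.639, -0.639, 0.303]
force: [0.2, -0.2, 0.2]
finger_gap: 0.76
t: 10.03
tcp_pos: [0.5863, -0.295, -0.0189]
tool_rot: [0.303, -0.638, 0.64, -0.303]
force: [1.1, 0.4, 5.1]
finger_gap: 0.391
t 10.0333 tcp [ 0.5863 -0.295  -0.0189] jaw -39.3 tilt [ 0.002 -0.001 -1.   ] shift cm [ 0.05  0.1  -0.06] turn 0.001 q [-0.64  0.85  1.48  0.    0.81  0.05] F [1.1 0.4 5.1]
33.39740666704372
```

The gap is 33.4 mm, matching the 34 mm body, so the grasp is on the body. Lifting.

```bash
python3 -m jog '[[[0,-0.5,0],0],[[0,-1.5,0],0],[[0,-3,0],0],[[0,-5,0],0],[[0,-7,0],0],[[0,-9,0],0],[[0,-10,0],0],[[0,-10,0],0],[[0,-10,0],0]]'
python3 -c "
from h import *
to((.546,.2565,.08),-87.2)"
```

```text
t: 10.83
tcp_pos: [0.5852, -0.2943, 0.0801]
tool_rot: [0.303, -0.639, 0.639, -0.303]
force: [0.6, -0.3, -2.1]
finger_gap: 0.392
t 10.8333 tcp [ 0.5852 -0.2943  0.0801] jaw -39.2 tilt [ 0. -0. -1.] shift cm [-40.17   0.   -37.88] turn 0.837 q [-0.64  0.71  1.45 -0.    0.99  0.05] F [ 0.6 -0.3 -2.1]
```

Force z is −2.1 N, so the 0.2 kg plane is held. Carrying it at about 0.35 m/s.

```bash
python3 -m jog '[[[-1,0,-1],0.02],[[-3,0,-2.8],0.06],[[-5,0,-4.7],0.1],[[-7,0,-6.6],0.15],[[-9.5,0,-9],0.2],[[-12,0,-11.3],0.25],[[-14.5,0,-13.7],0.3],[[-17,0,-16],0.35],[[-19.5,0,-18.4],0.4],[[-22,0,-20.7],0.45],[[-24.5,0,-23.1],0.5],[[-27,0,-25.5],0.56],[[-29.5,0,-27.8],0.61],[[-32,0,-30.2],0.66],[[-34.5,0,-32.5],0.72],[[-36.5,0,-34.4],0.76],[[-38,0,-35.8],0.8],[[-39.4,0,-37.1],0.82],[[-40.2,0,-37.9],0.837],[[-40.2,0,-37.9],0.837]]'
python3 -m jog '[[[0,1,0],0],[[0,2,0],0],[[0,3,0],0],[[0,4,0],0],[[0,5,0],0],[[0,5,0],0],[[0,5,0],0]]'
python3 -c "
from h import *
to((.546,.2565,-.002),-87.2);print(manip.sense()['finger_gap'])
s=snap('side','p1'); im=s['frame'][90:240,230:430]
big=cv2.resize(im,None,fx=4,fy=4); T=np.array([.5462,.2566,.026])
cv2.imwrite('pics/p1c.png',big[:,:,::-1])"
```

```text
t: 12.5
tcp_pos: [0.5444, 0.2588, 0.0781]
tool_rot: [0.019, -0.707, 0.707, -0.017]
force: [0.1, -0.2, -1.6]
finger_gap: 0.387
t: 13.08
tcp_pos: [0.5456, 0.2561, 0.0287]
tool_rot: [0.018, -0.707, 0.707, -0.016]
force: [0.8, 0.5, -2.3]
finger_gap: 0.391
t 13.0833 tcp [0.5456 0.2561 0.0287] jaw -87.2 tilt [-0.002 -0.001 -1.   ] shift cm [-0.05  3.07 -0.04] turn -0.001 q [ 0.25  0.73  1.61 -0.    0.8   1.78] F [ 0.8  0.5 -2.3]
0.3909018419228046
```

View pics/p1c.png

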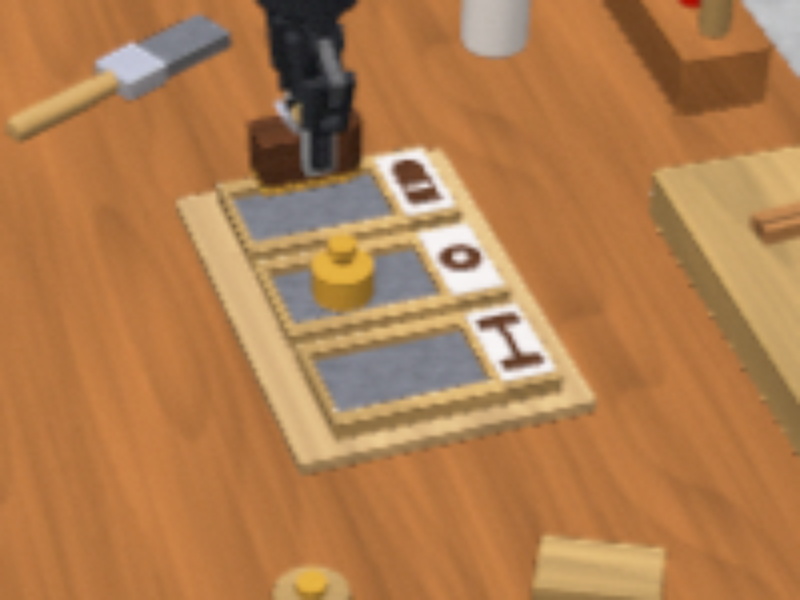

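Picture: the plane is upright over the plane-labelled bay (label at (412,182)), rear lower corner at about crop (262,182). I'll check that corner numerically against where it should be.

```bash
python3 -c "
from h import *
s=np.load('pics/p1.npz'); print(ray(s,[[230+262/4,90+182/4],[230+250/4,90+120/4]],.049).round(4)[0], ray(s,[[230+250/4,90+120/4]],.091).round(4), 'expected rear-near', proj(s,[(.507,.2415,.049),(.507,.2375,.049)]))
exp=lambda z:[(np.array([.546,.2565,z])+R.from_euler('z',2.8,degrees=True).apply([-.038,v,0])) for v in(-.017,.017)]
print(np.round(exp(.049),4)); print((proj(s,exp(.049)+exp(.091))-[230,90])*4)
t=snap('top','p1t'); h=cv2.cvtColor(t['frame'],cv2.COLOR_RGB2HSV)
im=s['frame'][90:240,230:430]; hh=cv2.cvtColor(im,cv2.COLOR_RGB2HSV); m=(hh[...,0]<16)&(hh[...,1]>110)&(hh[...,2]<95); m[50:]=0
c=max(cv2.findContours(m.astype(np.uint8),0,1)[0],key=cv2.contourArea); print('brown bbox x4',np.array(cv2.boundingRect(c))*4)
print((proj(s,[(.5462+a*.052,.2566+b*.031,.018) for a in(-1,1) for b in(-1,1)])-[230,90])*4)
"
```

```text
[0.5114 0.2521 0.049 ] [[0.5076 0.2661 0.091 ]] expected rear-near [[294.88366651 137.91233019]
 [295.23396014 138.73100258]]
[[0.5089 0.2377 0.049 ]
 [0.5072 0.2716 0.049 ]]
[[263.54654309 194.35736899]
 [249.43203939 167.28494193]
 [261.82564297 142.4979387 ]
 [247.48999823 115.68035402]]
brown bbox x4 [252 128  56  56]
[[248.26255532 244.92794423]
 [227.50376872 194.42384838]
 [393.79192807 220.82097036]
 [369.6636929  171.46172889]]
```

The corner's x agrees to 1 px. Its vertical mismatch of about 3 px is small against the ±14 mm slack. I'll nudge +3 mm in x and lower slowly, watching the force.

```bash
python3 -m jog '[[[-0.2,0.5,0.1],0],[[-0.3,1,0.1],0],[[-0.3,1.5,0.1],0],[[-0.3,2,0.1],0],[[-0.3,2.3,0.1],0],[[-0.3,2.6,0.1],0],[[-0.3,2.8,0.1],0],[[-0.3,2.8,0.1],0],[[-0.3,2.8,0.1],0]]'; python3 -m jog '[[[0,0.1,0],0],[[0,0.2,0],0],[[0,0.2,0],0]]'
```

```text
t: 13.93
tcp_pos: [0.5492, 0.2559, 0.0018]
tool_rot: [0.017, -0.707, 0.707, -0.017]
force: [0.5, 0.1, -0.5]
finger_gap: 0.391
t: 14.18
tcp_pos: [0.5493, 0.2558, -0.0001]
tool_rot: [0.017, -0.707, 0.707, -0.017]
force: [0.3, 0.3, -2.0]
finger_gap: 0.391
```

```bash
python3 -m jog '[[[0,0.1,0],0],[[0,0.1,0],0],[[0,0.1,0],0]]'
```

```text
t: 14.43
tcp_pos: [0.5495, 0.2559, -0.0009]
tool_rot: [-0.017, 0.707, -0.707, 0.017]
force: [-0.8, -1.1, -0.8]
finger_gap: 0.386
```

```bash
python3 -m jog '[[[0,0.1,0],0],[[0,0.1,0],0],[[0,0.1,0],0]]';python3 -m jog '[[[0,0.1,0],0],[[0,0.1,0],0],[[0,0.1,0],0]]'
```

```text
t: 14.68
tcp_pos: [0.5495, 0.2559, -0.001]
tool_rot: [-0.017, 0.707, -0.707, 0.018]
force: [-1.3, -1.1, 5.3]
finger_gap: 0.392
t: 14.93
tcp_pos: [0.5496, 0.2559, -0.001]
tool_rot: [-0.017, 0.707, -0.707, 0.018]
force: [-2.5, -0.8, 10.8]
finger_gap: 0.389
```

The plane is on the floor: contact at a reading of −1 mm, about as predicted. I'll ease off, open, and retreat upward.

```bash
python3 -m jog '[[[0,-0.15,0],0],[[0,-0.15,0],0]]'; python3 -m jog '[[[0,0,0],0],[[0,0,0],0],[[0,0,0],0],[[0,0,0],0],[[0,0,0],0],[[0,0,0],0]]' 5.5; python3 -m jog '[[[0,-1,0],0],[[0,-2.5,0],0],[[0,-5,0],0],[[0,-8,0],0],[[0,-11,0],0],[[0,-14,0],0],[[0,-15,0],0],[[0,-15,0],0],[[3,-15,0],0],[[6,-15,0],0],[[9,-15,0],0],[[12,-15,0],0],[[14,-15,0],0],[[14,-15,0],0],[[14,-15,0],0]]'
python3 -c "
from h import *
s=snap('side','e1'); t=snap('top','e1t'); a=cv2.resize(s['frame'][80:230,220:420],None,fx=4,fy=4); b=t['frame']
a=s['frame'][80:220,220:440]; a=cv2.resize(a,(800,509),interpolation=cv2.INTER_CUBIC)[:430]
b=cv2.resize(s['frame'][220:340,230:480],(354,170)); c=cv2.resize(t['frame'][120:290,100:500],(446,170))
cv2.imwrite('pics/e1c.png',np.vstack([a,np.hstack([b,c])])[:,:,::-1])
print(manip.sense()['tcp_pos'],manip.sense()['force'])"
```

```text
t: 15.1
tcp_pos: [0.5497, 0.256, -0.001]
tool_rot: [-0.017, 0.707, -0.707, 0.018]
force: [-1.4, -0.4, 5.1]
finger_gap: 0.391
t: 15.6
tcp_pos: [0.5492, 0.2558, -0.0018]
tool_rot: [0.017, -0.707, 0.707, -0.017]
force: [0.7, -0.5, 0.3]
finger_gap: 0.645
t: 16.85
tcp_pos: [0.4077, 0.2487, 0.1474]
tool_rot: [0.019, -0.707, 0.707, -0.017]
force: [0.5, 0.0, 0.7]
finger_gap: 0.644
[0.41056978 0.24914712 0.14792847] [ 0.05000933  0.17260925 -0.6253629 ]
```

View pics/e1c.png

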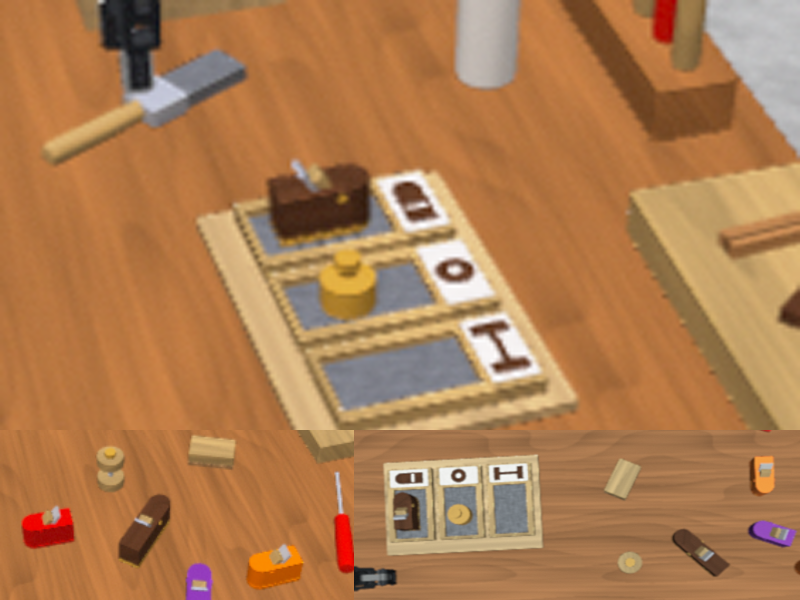

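The plane lies flat in the plane-labelled bay, at about (320,205), with floor visible on all sides. The gripper is clear, and the long plane, clamp and other items haven't moved. I'll hand it in.

```bash
python3 -c "
from h import *
print(workorder.sign_off(), manip.sense()['t'])"
```

```text
the job is handed in; nothing more can be done
the job is handed in; nothing more can be done
```

The thumb plane is back in the bay with the plane label. It lies upright and flat, lengthwise with its rounded end towards the label, and the gripper has let go. The arm had finished moving at about 17 s of the 32 s allowed.

**Height offset:** the reported TCP height did not match the cameras. The fingertips were really about 33 mm higher than reported. I confirmed this by touching bare bench gently (up to 11 N), which made contact at a reading of −33 mm. I corrected every height after that. The reported x and y agreed with the pictures.

**Grasp and set-down:**
- The fingers closed to 33.4 mm on the 34 mm body.
- The plane was lowered until it touched the bay floor, at a reading of −1 mm, close to the predicted −2 mm. The force there peaked at about 11 N.
- It was then released, and the arm went up and away.

**Final pictures:** both cameras show the plane inside its bay with the arm clear of it. The long plane, the spool clamp and the coloured look-alikes look unmoved.

**One check disagreed:** before lowering, one corner of the plane appeared about 3 px off vertically in the side view. I judged that acceptable against the ±14 mm of slack, and the plane still landed clear of the walls.

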